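# Cap the skin marker and hold it out level

## Task

On the doctor's desk a block holds three things upright; the skin marker is the one with the loose cap standing up off its barrel. With the marker still standing in the block, push its cap fully home, then draw the marker out of the block, turn it until it lies about level, and keep it there, still and in the gripper, at least 15 cm above the desk for the doctor to take: the program finishes while holding it. Leave the other two things in the block and everything else on the desk where they are.

Things in the scene. Friction and masses are not known exactly. Their poses are not given: they have to be found in the camera images.
- marker: Skin marker, loose, about 50 g with cap: white round barrel 18 mm thick, 88 mm long, thin grey band 50 mm up, then a black 12 mm neck under the cap; 114 mm long capped. Origin at the foot's centre, z along it to the cap. Starts upright, cap up, in any bore of the block, foot 8 mm above the desk, 1.5 mm play, free to draw up; the barrel is bare from 42 to 96 mm above the desk.
- marker_foot (a point): Centre of the marker's foot end (the marker's origin).
- cap_top (a point): Centre of the top face of the marker's cap, a solid white ribbed cap 21 mm in diameter and 26 mm long. With the marker in the block it is 122 mm above the desk when the cap is home and 6 to 10 mm more at the start. Moves with the cap.
- cap (a joint): How far the cap stands off its home position along the marker's axis (m): 0 is fully home against the barrel's shoulder, 0.011 the most; it starts 0.006 to 0.010. A tight friction fit: it moves under about 6 N either way and stays where it is left; home it stops hard.
- holder: The grey plastic block, fixed to the desk: 70 mm (its x) by 175 mm (its y) by 42 mm high, origin at the centre of its underside. Three equal bores of 19.5 mm, 34 mm deep, in a row along its y at -55, 0 and +55 mm. It stands at a varying place and yaw.
- penlight: Metal penlight standing in another bore: 18 mm barrel, head flaring to 25 mm, 92 mm long, so its top is 100 mm above the desk. Origin at its foot. Leave it there.
- fork: Steel tuning fork standing in another bore: two flat prongs 28 mm apart over all on a thin stem with an 18 mm foot, 106 mm long, so its top is 114 mm above the desk. Origin at its foot. Leave it there.
- spine: Model of four bone-coloured vertebrae on a black 80 mm square base, about 110 mm high. Origin under its centre. Leave it alone.
- hammer: Reflex hammer lying flat, 180 mm long, 22 mm thick, rubber head at its +x end. Origin on the desk near the middle of the handle. Leave it alone.
- mug: White mug, 80 mm wide, 90 mm high, handle at its +y. Origin under its centre. Leave it alone.
- sanitiser: Clear bottle of hand sanitiser, 60 mm wide, 150 mm high. Origin under its centre. Leave it alone.
- tape: Round white tape measure lying flat, 54 mm wide, 18 mm high. Origin under its centre. Leave it alone.

How it is judged (in metres and radians):
On the way, in this order (a step that is already met when the one before it is completed fails the run):
1. the cap is pushed home while the marker stands in the block (value of joint cap below 0.0015 m and z of marker in the frame of holder below 0.016 m and angle between marker's own z axis and vertical below 0.2 rad), for 0.1 s.
2. the marker is drawn up out of the block, in the fingers (z of marker_foot in the frame of holder above 0.045 m and contact force between marker and holder below 0.05 N and contact force between marker and the fingers above 0.5 N), for 0.1 s.
At the end, for the whole second after the job is handed in: The gripper holds the marker still with its axis within 35 degrees of level, both its ends at least 14 cm above the desk, touching nothing but the fingers, its cap within 2 mm of home; the penlight and the tuning fork stand in the block and the other things on the desk have moved less than 4 cm (value of joint cap below 0.002 m and angle between marker's own z axis and vertical between 0.96 and 2.18 rad and height (world z) of each of marker_foot, cap_top above 0.14 m and contact force between marker and the fingers above 0.5 N and linear speed of marker below 0.03 m/s and angular speed of marker below 0.3 rad/s and contact force between marker and holder below 0.05 N and contact force between marker and penlight below 0.05 N and contact force between marker and fork below 0.05 N and contact force between marker and spine below 0.05 N and contact force between marker and hammer below 0.05 N and contact force between marker and mug below 0.05 N and contact force between marker and sanitiser below 0.05 N and contact force between marker and tape below 0.05 N and not (z of penlight in the frame of holder above 0.025 m or angle between penlight's own z axis and vertical above 0.35 rad) and not (z of fork in the frame of holder above 0.025 m or angle between fork's own z axis and vertical above 0.35 rad) and distance of each of spine, hammer, mug, sanitiser, tape from where it was at the start of the episode below 0.04 m); the arm keeps its last pose, push and grip.
It fails at once if the penlight or the tuning fork is pulled out of the block or tipped ((z of penlight in the frame of holder above 0.025 m or angle between penlight's own z axis and vertical above 0.35 rad) or (z of fork in the frame of holder above 0.025 m or angle between fork's own z axis and vertical above 0.35 rad)).
It fails at once if another thing on the desk is shifted by more than 4 cm (distance of any of spine, hammer, mug, sanitiser, tape from where it was at the start of the episode above 0.04 m).
It also fails if it takes over 45 s, if anything falls off the work surface, if the arm or the gripper's body presses on something with over 40 N, if the wrist force passes 120 N, or if a joint passes its speed limit or range.

## Robot

A 6-joint arm with a two-finger parallel gripper is mounted at the origin on the work surface. World frame = base frame: x ahead of the robot, y to its left, z up, the work surface at z = 0. Lengths are in mm, angles in rad, forces in N, time in s.
With the tool pointing down it reaches from about 300 to 1000 mm from the base axis. Payload 5.1 kg.
Tool frame: the origin (TCP) lies at the very end of the fingers, on their centre line; the grasp point (between the pads) lies 19 mm behind it; z points along the fingers, y is the direction in which the jaws open and shut (so a half turn about z gives the same grasp; the last joint's range is limited). The gripper opens to 95 mm and grips with 3 to 60 N. Pads are 20 mm wide; open, the fingers measure 119 mm over their backs; the gripper's body (75 mm by 180 mm) begins 59 mm behind the grasp point.
Start: joints at [1.068, 0.124, 1.65, -0, 1.367, -0.083], TCP at [264.944, 593.539, 214.656] pointing down, gripper open.
Joint ranges: [-2.61, 2.61], [-1.02, 2.33], [0.03, 2.71], [-1.35, 4.49], [0.32, 2.68], [-2.91, 2.91]. Speed limits (rad/s): [2.57, 2.57, 3.14, 3.14, 3.14, 3.14].

## Interface

Orientations are given as a rotation vector (axis times angle).
In Python, from bench import arm, imaging, models gives the robot as it stands.
- The arm moves only by the tool servo_tool, never from a script. Its argument "plan" is a list of rows, each a list of 3 entries, a list of its own where there are three numbers: the shift along the tool's x, y, z in mm, then the turn, a rotation vector about the tool's x, y, z in degrees, then the closure in counts, from 0 (fully open) to 255 (shut). A call has 1 to 20 rows; each row shifts and turns the commanded pose from where the row before left it, along the tool's axes as they then stand; what a row does not reach is not made up. A row lasts 1/12 s, in which the tool goes at most 41.7 mm and 7.16 degrees, less where a joint would pass 70% of its speed; a pose out of reach is approached as far as the arm can. A call with a gripper value outside its range is refused whole. The fingers move at their own pace and stop on an object; "force" is the grip in N (left out, the last holds). Time passes only in rows, so rows that do not move let the fingers close. It gives the time, the measured TCP pose, the force and the opening at its end, in the units of the state.
- arm.observe(): the state, without advancing time (a new reading comes with each control period).
- imaging.camera(name): name is "scene" or "top" or "wrist"; returns a dict with "img" (480x640x3 uint8, blue, green, red), "mtx" (3x3 intrinsics, pixels), "R" (3x3) and "t" (3): a world point X has camera coordinates R X + t; the wrist camera has in their place "tool_from_camera" (4x4, takes a point from camera to tool coordinates, whose origin is the TCP and whose axes are the flange's). Camera axes: x right, y down, z forward; pixel columns grow to the right and rows downward; lengths in mm; the calibration is good to about 2 mm. A picture is of the moment at which its call begins: read the wrist's pose just before it. There is no depth.
- arm.job_done(): hands the job in, once; it reports no verdict.
Trained networks look in a picture, given as the dict that the camera call returned (one of the last four; its "shot" number tells which), for a name from the list of things; names that differ only in an ending like _2 or _b are one class to them, and where a whole thing is asked for, a point or a joint stands for the part that bears it (a point fixed in the world has none). Each returns a list of dicts, best first, with "conf" (0 to 1); they miss things now and then, are a little off and sometimes report something else, mostly with a low value. They report only what shows in the picture. A call takes as long as a camera call.
- models.search_frame(picture, name): "point" ([column, row] as shares, 0 to 1, of the picture: columns of its width, rows of its height, amid what is visible of it).
- models.outline_of(picture, name): "mask" (480x640 bool, what is visible of it) and "point" ([column, row] as shares, 0 to 1, of the picture: columns of its width, rows of its height, amid what is visible of it).
The state is a dict: "time": time; "q": joint angles; "joint_velocities": joint speeds; "joint_efforts": joint torques, N m; "tcp_pos": TCP position; "tool_rot": TCP orientation; "wrist_force": force on the tool from outside, world axes, zero at the start; "moment": the same for the moment, N m; "width": finger opening in mm.
Only numpy, scipy, OpenCV 4.12 (cv2) and the standard library are available. Lean on these libraries where they do the work, as an engineer would, in place of code of your own. Each camera call takes 0.05 s, during which the arm holds its last target. There are 200 camera calls.

## Working session

There is one attempt and no reset: what is moved stays moved. The work goes in short steps, Python scripts to look and compute and a tool call to move; the robot and the scene stay as the last step left them, time stands still between calls to the robot, and variables do not carry over. Pictures are saved under pics/ and viewed, about 8 in all and at most 12, crops included, and the job is handed in when it is done.

Besides the shell and the picture viewer there is one more tool, called after "Emit:" as a command line: name --argument value ..., lists and objects as JSON in quotes. servo_tool: Moves the arm, as the interface text tells. Its arguments: {"type":"object","properties":{"plan":{"type":"array"},"force":{"type":"number"}},"required":["plan"]}

```bash
mkdir -p pics; cat > h.py <<'E'
import numpy as np, cv2
from bench import arm, imaging, models
def ray(p,uv):
    K,R,t=np.array(p["mtx"]),np.array(p["R"]),np.array(p["t"])
    d=R.T@np.linalg.inv(K)@np.array([uv[0],uv[1],1.]); return -R.T@t,d
def atz(p,uv,z):
    c,d=ray(p,uv); return c+d*(z-c[2])/d[2]
def tri(rs):
    A=np.zeros((3,3));b=np.zeros(3)
    for c,d in rs:
        d=d/np.linalg.norm(d);P=np.eye(3)-np.outer(d,d);A+=P;b+=P@c
    return np.linalg.solve(A,b)
E
python3 - <<'E'
from h import *
s=arm.observe();print(s)
for n in("top","scene"):
    p=imaging.camera(n);cv2.imwrite(f"pics/{n}0.png",p["img"])
    print(n,-np.array(p["R"]).T@p["t"])
    for k in("marker","cap_top","holder","penlight","fork","spine","sanitiser","mug"):
        r=models.search_frame(p,k)
        print(k,[(round(q["conf"],2),np.round(np.array(q["point"])*[640,480])) for q in r[:2]])
E
```

```text
{'time': 0.0, 'q': array([ 1.06838567e+00,  1.24483737e-01,  1.65163492e+00,  1.37486402e-05,
        1.36747264e+00, -8.26232714e-02]), 'joint_velocities': array([ 9.49993681e-06,  1.84093276e-03,  4.35683722e-04,  5.16035026e-04,
       -3.56025366e-04, -4.60705786e-04]), 'joint_efforts': array([-3.25641107e-03, -4.17609715e+01, -3.59924018e+01,  7.71210389e-02,
        4.94110154e-02, -2.03297250e-04]), 'tcp_pos': array([264.65564056, 593.0031664 , 213.42396257]), 'tool_rot': array([-6.54450669e-01, -3.07206573e+00,  2.99944957e-03]), 'wrist_force': array([ 0.09964688,  0.50045985, -0.71521981]), 'moment': array([-0.01685868,  0.02704434, -0.01456931]), 'width': 95.24052155209172}
top [ 314.0069074    -3.7964262  1492.89256434]
marker []
cap_top [(0.71, array([291., 256.])), (0.52, array([268., 252.]))]
holder [(0.84, array([290., 258.])), (0.35, array([463., 291.]))]
penlight [(0.47, array([309., 249.]))]
fork [(0.6, array([289., 254.])), (0.42, array([229., 180.]))]
spine [(0.78, array([172., 217.]))]
sanitiser []
mug [(0.89, array([479., 219.]))]
scene [1081.65760924 -715.02326331  844.35026076]
marker [(0.48, array([335., 203.])), (0.36, array([357., 162.]))]
cap_top []
holder [(0.68, array([326., 245.]))]
penlight [(0.78, array([313., 235.]))]
fork [(0.71, array([323., 219.]))]
spine [(0.72, array([423., 182.]))]
sanitiser [(0.73, array([432., 221.])), (0.34, array([336., 191.]))]
mug [(0.87, array([202., 403.]))]
```

```bash
python3 - <<'E'
import cv2,numpy as np
a=cv2.imread("pics/top0.png")
b=cv2.imread("pics/scene0.png")
cv2.imwrite("pics/both.png",np.hstack([cv2.resize(a[180:330,220:360],None,fx=2.8,fy=2.8,interpolation=3),cv2.resize(b[150:300,260:395],None,fx=2.8,fy=2.8,interpolation=3)]))
E
```

```text
(no output)
```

View pics/top0.png

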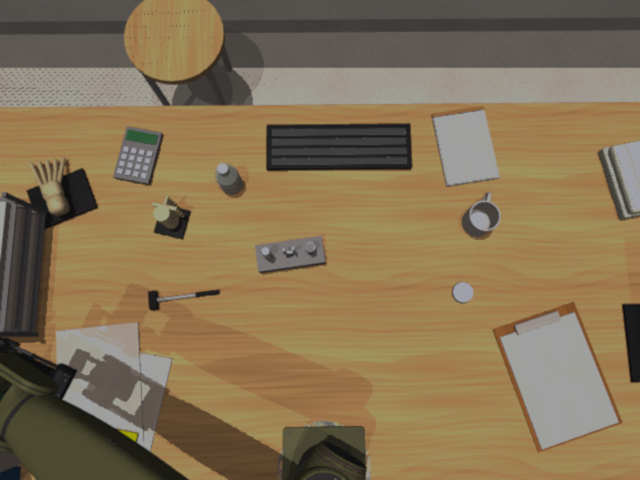

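View pics/scene0.png

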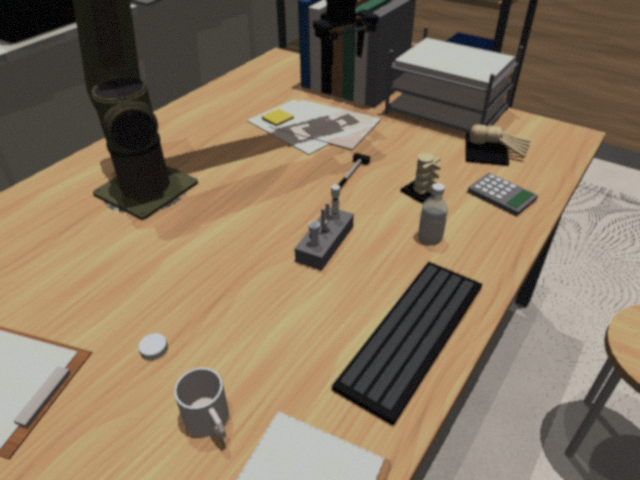

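View pics/both.png

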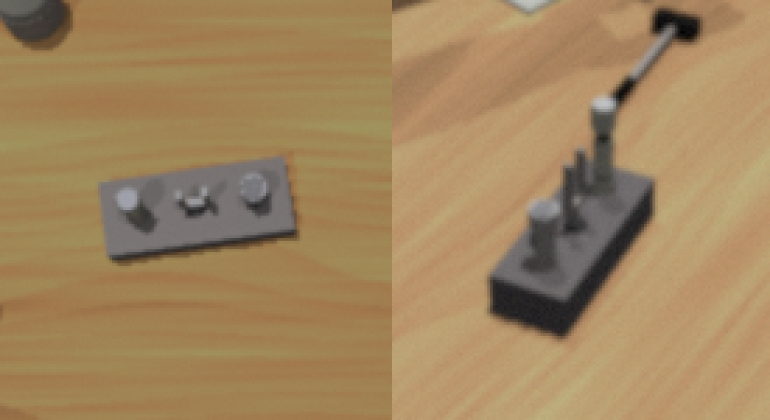

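The marker stands at the left (+y) end bore. Its cap is at about (265,251) in the top view and (335,187) in the scene view. The fork is in the middle bore and the penlight in the right one. The spine and sanitiser are to the left, and the hammer is at lower left.

```bash
python3 - <<'E'
from h import *
p=imaging.camera("top");s=imaging.camera("scene")
c=lambda x,y:(220+x/2.8,180+y/2.8)
C=[atz(p,c(*q),42)[:2] for q in((99,183),(283,157),(297,232),(110,258))]
C=np.array(C);print(C.round(1),C.mean(0),np.linalg.norm(C[1]-C[0]),np.linalg.norm(C[2]-C[1]))
y=(C[0]+C[3]-C[1]-C[2]);y/=np.linalg.norm(y);print("yaxis",y)
print("bore+55",C.mean(0)+55*y)
print("cap top",atz(p,c(127,195),130), atz(s,(335,186.5),130),tri([ray(p,c(127,195)),ray(s,(335,186.5))]))
for n in("spine","hammer","sanitiser"):
    for v,z in((p,0),(p,60)):
        r=models.outline_of(v,n)
        if r:
            m=np.argwhere(r[0]["mask"])[:,::-1]; print(n,z,round(r[0]["conf"],2),atz(v,m.min(0),z)[:2].round(),atz(v,m.max(0),z)[:2].round())
E
```

```text
[[560.  174. ]
 [582.8   2.7]
 [512.1  -9.6]
 [489.8 162.9]] [536.19690968  82.51106497] 172.818763467902 71.77325339656609
yaxis [-0.1301423   0.99149533]
bore+55 [529.03908297 137.04330788]
cap top [534.21389773 138.68341958 130.        ] [530.42958703 140.95543241 130.        ] [533.1873131  137.91292384 133.03525033]
spine 0 0.67 [703. 459.] [589. 355.]
spine 60 0.67 [688. 440.] [578. 340.]
hammer 0 0.95 [448. 460.] [399. 277.]
hammer 60 0.95 [443. 441.] [396. 266.]
sanitiser 0 0.91 [798. 293.] [709. 217.]
sanitiser 60 0.91 [779. 281.] [694. 209.]
```

```bash
cat >> h.py <<'E'
from scipy.spatial.transform import Rotation as Ro
def st():
    s=arm.observe();R=Ro.from_rotvec(s["tool_rot"]).as_matrix();return s,np.array(s["tcp_pos"]),R
def yawfix(R,ydir):
    best=None
    for sg in(1,-1):
        y=np.array([*ydir,0])*sg; z=np.array([0,0,-1.]); D=np.stack([np.cross(y,z),y,z],1)
        v=Ro.from_matrix(R.T@D).as_rotvec(degrees=True)
        if best is None or abs(v).max()<abs(best).max(): best=v
    return best
E
python3 - <<'E'
from h import *
s,p,R=st();print(R.round(3));print("turn",yawfix(R,(.9915,.130)))
print("shift tool",R.T@(np.array([531,138,214])-p))
E
```

```text
[[-0.913  0.408 -0.   ]
 [ 0.408  0.913 -0.   ]
 [ 0.    -0.    -1.   ]]
turn [-2.52881727e-03  2.85826358e-04  5.84762047e+01]
shift tool [-428.6231925  -307.51931676    0.66543087]
```

Emit:
servo_tool --plan '[[[-21.4,-15.4,0],[0,0,0],0],[[-21.4,-15.4,0],[0,0,0],0],[[-21.4,-15.4,0],[0,0,0],0],[[-21.4,-15.4,0],[0,0,0],0],[[-21.4,-15.4,0],[0,0,0],0],[[-21.4,-15.4,0],[0,0,0],0],[[-21.4,-15.4,0],[0,0,0],0],[[-21.4,-15.4,0],[0,0,0],0],[[-21.4,-15.4,0],[0,0,0],0],[[-21.4,-15.4,0],[0,0,0],0],[[-21.4,-15.4,0],[0,0,0],0],[[-21.4,-15.4,0],[0,0,0],0],[[-21.4,-15.4,0],[0,0,0],0],[[-21.4,-15.4,0],[0,0,0],0],[[-21.4,-15.4,0],[0,0,0],0],[[-21.4,-15.4,0],[0,0,0],0],[[-21.4,-15.4,0],[0,0,0],0],[[-21.4,-15.4,0],[0,0,0],0],[[-21.4,-15.4,0],[0,0,0],0],[[-21.4,-15.4,0],[0,0,0],0]]' --force 20

```text
time: 2.97
tcp_pos: [530.8, 136.6, 214.9]
tool_rot: [0.655, 3.072, 0.0]
wrist_force: [2.0, 0.1, -0.3]
width: 95.1
```

Emit:
servo_tool --plan '[[[0,0,0],[0,0,5.85],0],[[0,0,0],[0,0,5.85],0],[[0,0,0],[0,0,5.85],0],[[0,0,0],[0,0,5.85],0],[[0,0,0],[0,0,5.85],0],[[0,0,0],[0,0,5.85],0],[[0,0,0],[0,0,5.85],0],[[0,0,0],[0,0,5.85],0],[[0,0,0],[0,0,5.85],0],[[0,0,0],[0,0,5.85],0],[[0,0,0],[0,0,0],0],[[0,0,0],[0,0,0],0],[[0,0,0],[0,0,0],0]]'

```text
time: 4.05
tcp_pos: [530.3, 137.9, 214.7]
tool_rot: [2.07, 2.363, 0.0]
wrist_force: [0.8, -0.7, 0.6]
width: 94.9
```

```bash
python3 - <<'E'
from h import *
s,p,R=st();print(p,s["q"].round(3),s["wrist_force"]);print(R.round(3),yawfix(R,(.9915,.130)))
w=imaging.camera("wrist");cv2.imwrite("pics/w1.png",w["img"]);print(np.array(w["tool_from_camera"]).round(3),w["mtx"])
E
```

```text
[530.25897323 137.86127199 214.70942523] [ 0.156 -0.103  1.879 -0.     1.366  0.024] [ 0.75292264 -0.66397912  0.56988532]
[[-0.132  0.991  0.   ]
 [ 0.991  0.132 -0.   ]
 [-0.     0.    -1.   ]] [0.0066279  0.0012763  0.10233045]
[[   0.      -0.958   -0.286   81.574]
 [   1.       0.       0.      -0.213]
 [  -0.      -0.286    0.958 -169.329]
 [   0.       0.       0.       1.   ]] [[379.4403331    0.         316.7708738 ]
 [  0.         379.4403331  244.01913338]
 [  0.           0.           1.        ]]
```

View pics/w1.png

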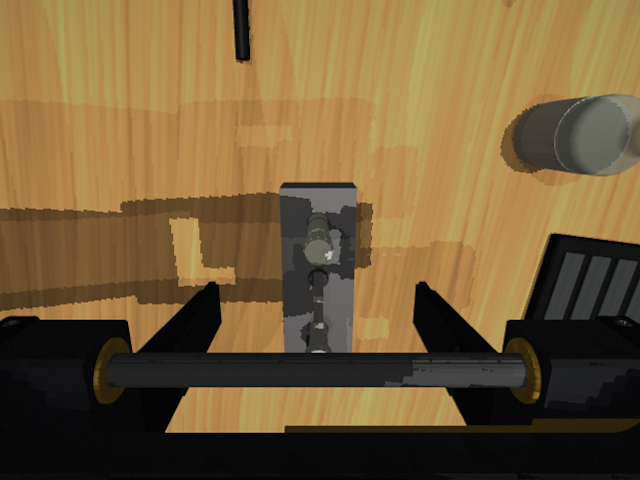

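The wrist view shows the cap's top face centred near (319,251), the fork behind it and the block square to the jaws. I'll convert that pixel to a position.

```bash
cat >> h.py <<'E'
def watz(w,p,R,uv,z):
    T=np.array(w["tool_from_camera"]);d=np.linalg.inv(w["mtx"])@np.array([uv[0],uv[1],1.])
    c=R@T[:3,3]+p; d=R@T[:3,:3]@d; return c+d*(z-c[2])/d[2]
E
python3 - <<'E'
from h import *
s,p,R=st();w=imaging.camera("wrist")
for z in(128,132): print(watz(w,p,R,(319,251),z))
r=models.outline_of(w,"cap_top");print([(q["conf"],np.array(q["point"])*[640,480],q["mask"].sum()) for q in r])
X=watz(w,p,R,(319,251),130);print(R.T@(X-p))
# top face corners of block far edge
print(watz(w,p,R,(281,187),42),watz(w,p,R,(355,187),42))
E
```

```text
[531.67229842 137.88898845 128.        ]
[531.47934504 139.15137849 132.        ]
[(0.59, array([319.488, 250.512]), np.int64(848))]
[ 0.4928684   1.37816256 84.7043299 ]
[493.84332072 166.18511437  42.        ] [559.89290016 174.95294533  42.        ]
```

Emit:
servo_tool --plan '[[[0.5,1.4,0],[0,0,0],255],[[0,0,0],[0,0,0],255],[[0,0,0],[0,0,0],255],[[0,0,0],[0,0,0],255],[[0,0,0],[0,0,0],255],[[0,0,0],[0,0,0],255],[[0,0,10],[0,0,0],255],[[0,0,15],[0,0,0],255],[[0,0,15],[0,0,0],255],[[0,0,15],[0,0,0],255],[[0,0,10],[0,0,0],255],[[0,0,5],[0,0,0],255],[[0,0,0],[0,0,0],255],[[0,0,0],[0,0,0],255],[[0,0,0],[0,0,0],255]]'

```text
time: 5.45
tcp_pos: [532.2, 138.6, 145.6]
tool_rot: [2.072, 2.36, 0.002]
wrist_force: [0.1, 0.6, 0.3]
width: 2.1
```

```bash
python3 - <<'E'
from h import *
s,p,R=st();print(p,s["wrist_force"],s["width"])
E
```

```text
[532.23425692 138.61400134 145.64213115] [0.10085823 0.64217782 0.34609217] 2.102582374978332
```

Emit:
servo_tool --plan '[[[0,0,3],[0,0,0],255],[[0,0,3],[0,0,0],255],[[0,0,3],[0,0,0],255],[[0,0,2],[0,0,0],255],[[0,0,2],[0,0,0],255],[[0,0,1],[0,0,0],255],[[0,0,1],[0,0,0],255],[[0,0,1],[0,0,0],255],[[0,0,1],[0,0,0],255],[[0,0,1],[0,0,0],255],[[0,0,0],[0,0,0],255],[[0,0,0],[0,0,0],255]]'

```text
time: 6.45
tcp_pos: [532.7, 138.7, 128.2]
tool_rot: [2.071, 2.36, 0.003]
wrist_force: [-0.0, 0.6, 5.1]
width: 0.6
```

Emit:
servo_tool --plan '[[[0,0,1],[0,0,0],255],[[0,0,1],[0,0,0],255],[[0,0,1],[0,0,0],255],[[0,0,1],[0,0,0],255],[[0,0,0.5],[0,0,0],255],[[0,0,0],[0,0,0],255],[[0,0,0],[0,0,0],255]]'

```text
time: 7.03
tcp_pos: [532.7, 138.7, 123.8]
tool_rot: [2.071, 2.36, 0.003]
wrist_force: [-0.6, -0.4, 5.1]
width: 0.2
```

Emit:
servo_tool --plan '[[[0,0,0.7],[0,0,0],255],[[0,0,0.7],[0,0,0],255],[[0,0,0.5],[0,0,0],255],[[0,0,0],[0,0,0],255],[[0,0,0],[0,0,0],255]]'

```text
time: 7.45
tcp_pos: [533.0, 138.7, 122.2]
tool_rot: [2.071, 2.359, 0.004]
wrist_force: [-0.7, 1.3, 7.3]
width: 0.2
```

Emit:
servo_tool --plan '[[[0,0,0.5],[0,0,0],255],[[0,0,0.5],[0,0,0],255],[[0,0,0],[0,0,0],255],[[0,0,0],[0,0,0],255]]'

```text
time: 7.78
tcp_pos: [533.7, 138.8, 122.2]
tool_rot: [2.07, 2.359, 0.006]
wrist_force: [-1.3, -0.2, 8.9]
width: 0.8
```

Emit:
servo_tool --plan '[[[0,0,1],[0,0,0],255],[[0,0,1],[0,0,0],255],[[0,0,0],[0,0,0],255],[[0,0,0],[0,0,0],255]]'

```text
time: 8.12
tcp_pos: [535.1, 139.0, 122.1]
tool_rot: [2.069, 2.357, 0.01]
wrist_force: [-0.8, 0.9, 14.2]
width: 0.4
```

Emit:
servo_tool --plan '[[[0,0,-5],[0,0,0],255],[[0,0,-10],[0,0,0],255],[[0,0,-20],[0,0,0],90],[[0,0,-30],[0,0,0],90],[[0,0,-20],[0,0,0],90],[[0,0,-10],[0,0,0],90],[[0,0,0],[0,0,0],90],[[0,0,0],[0,0,0],90],[[0,0,0],[0,0,0],90],[[0,0,0],[0,0,0],90]]'

```text
time: 8.95
tcp_pos: [530.4, 138.3, 209.9]
tool_rot: [-2.071, -2.359, 0.005]
wrist_force: [0.3, 0.2, 0.1]
width: 48.4
```

```bash
python3 - <<'E'
from h import *
s,p,R=st();w=imaging.camera("wrist");cv2.imwrite("pics/w2.png",w["img"])
print(p,R.round(4)[:,2],s["wrist_force"],s["width"])
r=models.outline_of(w,"cap_top")
for q in r: print(q["conf"],np.array(q["point"])*[640,480],watz(w,p,R,np.array(q["point"])*[640,480],122))
E
```

```text
[530.42231116 138.33249898 209.93785385] [-3.7e-03 -6.0e-04 -1.0e+00] [0.34668173 0.17756561 0.05291095] 48.359244576241906
0.56 [314.176 248.304] [527.89342157 139.46864913 122.        ]
```

View pics/w2.png

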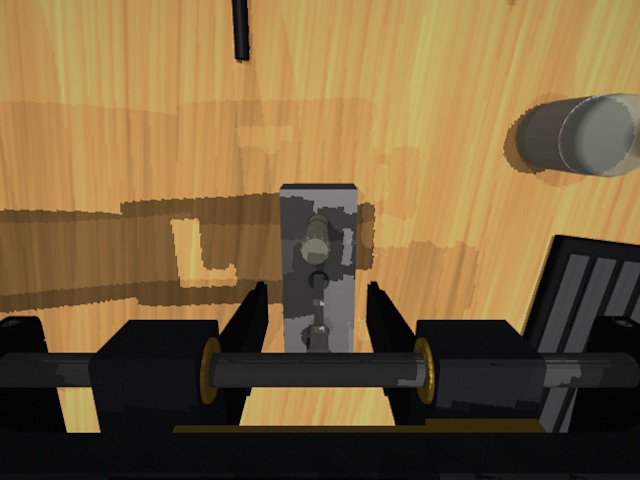

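The cap is now at about (315,251), or x≈528.5, y≈138.5, and it sits lower. The jaws straddle it with room to spare, so I'll descend to a TCP height of about 52.

Emit:
servo_tool --plan '[[[0,-1,15],[0,0,0],90],[[0,0,20],[0,0,0],90],[[0,0,20],[0,0,0],90],[[0,0,20],[0,0,0],90],[[0,0,20],[0,0,0],90],[[0,0,20],[0,0,0],90],[[0,0,20],[0,0,0],90],[[0,0,14],[0,0,0],90],[[0,0,8],[0,0,0],90],[[0,0,0],[0,0,0],90],[[0,0,0],[0,0,0],90],[[0,0,0],[0,0,0],90]]'

```text
time: 10.05
tcp_pos: [531.4, 138.5, 56.3]
tool_rot: [2.072, 2.36, 0.002]
wrist_force: [-0.0, 0.2, 0.0]
width: 61.5
```

Emit:
servo_tool --plan '[[[0,-1.5,3.5],[0,0,0],90],[[0,0,0],[0,0,0],90],[[0,0,0],[0,0,0],255],[[0,0,0],[0,0,0],255],[[0,0,0],[0,0,0],255],[[0,0,0],[0,0,0],255],[[0,0,0],[0,0,0],255],[[0,0,0],[0,0,0],255],[[0,0,0],[0,0,0],255],[[0,0,0],[0,0,0],255],[[0,0,0],[0,0,0],255],[[0,0,0],[0,0,0],255]]' --force 20

```text
time: 11.05
tcp_pos: [529.1, 138.2, 51.7]
tool_rot: [-2.073, -2.361, -0.0]
wrist_force: [0.8, -0.2, -0.3]
width: 18.2
```

Emit:
servo_tool --plan '[[[0,0,-3],[0,0,0],255],[[0,0,-6],[0,0,0],255],[[0,0,-8],[0,0,0],255],[[0,0,-8],[0,0,0],255],[[0,0,-8],[0,0,0],255],[[0,0,-8],[0,0,0],255],[[0,0,-12],[0,0,0],255],[[0,0,-15],[0,0,0],255],[[0,0,-20],[0,0,0],255],[[0,0,-20],[0,0,0],255],[[0,0,-20],[0,0,0],255],[[0,0,-20],[0,0,0],255],[[0,0,-20],[0,0,0],255],[[0,0,-20],[0,0,0],255],[[0,0,-20],[0,0,0],255],[[0,0,-20],[0,0,0],255],[[0,0,-20],[0,0,0],255],[[0,0,-15],[0,0,0],255],[[0,0,-8],[0,0,0],255],[[0,0,0],[0,0,0],255]]'

```text
time: 12.72
tcp_pos: [529.8, 138.3, 326.0]
tool_rot: [2.07, 2.359, 0.006]
wrist_force: [0.6, 0.2, -1.4]
width: 18.2
```

```bash
python3 - <<'E'
from h import *
s,p,R=st();w=imaging.camera("scene");cv2.imwrite("pics/s2.png",w["img"][30:330,200:500].repeat(2,0).repeat(2,1))
print(p,R.round(3),s["q"].round(3),s["wrist_force"],s["width"])
E
```

```text
[529.82422933 138.31420303 326.01351112] [[-0.13   0.992  0.005]
 [ 0.992  0.13   0.001]
 [ 0.     0.005 -1.   ]] [ 0.157 -0.153  1.739  0.     1.55   0.027] [ 0.64688509  0.2020549  -1.361496  ] 18.1676909425033
```

View pics/s2.png

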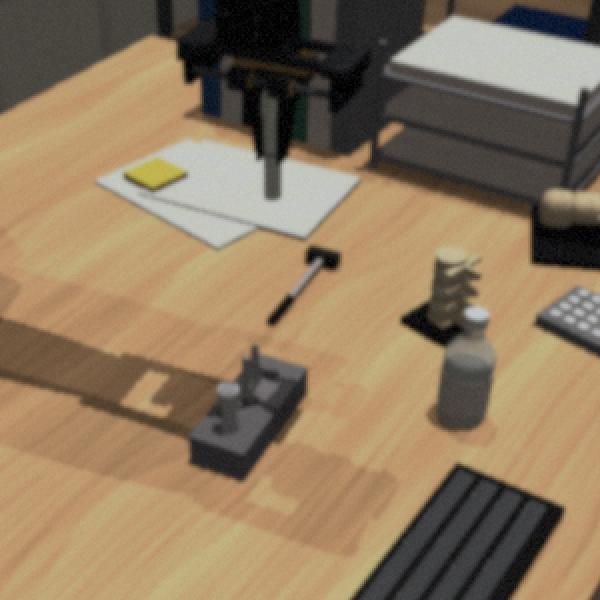

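The marker is held upright between the pads at the centre of the picture (about (270,150)). The penlight and fork are still in the block, and nothing else has moved. Next I tilt it outward, in stages.

Emit:
servo_tool --plan '[[[0,0,-10],[0,0,0],255],[[0,0,-20],[0,0,0],255],[[0,0,-20],[0,0,0],255],[[0,10,-10],[-2,0,0],255],[[0,12,0],[-3,0,0],255],[[0,12,0],[-3,0,0],255],[[0,12,0],[-3,0,0],255],[[0,12,0],[-3,0,0],255],[[0,12,0],[-3,0,0],255],[[0,12,0],[-3,0,0],255],[[0,12,0],[-3,0,0],255],[[0,12,0],[-3,0,0],255],[[0,12,0],[-3,0,0],255],[[0,12,0],[-3,0,0],255],[[0,12,0],[-3,0,0],255],[[0,0,0],[0,0,0],255],[[0,0,0],[0,0,0],255]]'

```text
time: 14.18
tcp_pos: [662.1, 155.6, 419.6]
tool_rot: [1.762, 2.007, 0.63]
wrist_force: [-0.5, -0.6, 0.2]
width: 18.6
```

```bash
python3 - <<'E'
from h import *
s,p,R=st()
print(p,R.round(3),s["q"].round(3),s["wrist_force"],s["width"])
E
```

```text
[662.06907357 155.55201403 419.578682  ] [[-0.13   0.814  0.567]
 [ 0.992  0.106  0.074]
 [-0.     0.572 -0.821]] [ 0.159 -0.23   1.739 -0.02   1.025  0.034] [-0.51538399 -0.62728286  0.15232894] 18.602291657787575
```

Emit:
servo_tool --plan '[[[0,12,0],[-2,0,0],255],[[0,12,0],[-3,0,0],255],[[0,12,0],[-3,0,0],255],[[0,12,0],[-3,0,0],255],[[0,12,0],[-3,0,0],255],[[0,12,0],[-3,0,0],255],[[0,12,0],[-3,0,0],255],[[0,12,0],[-3,0,0],255],[[0,12,0],[-3,0,0],255],[[0,12,0],[-3,0,0],255],[[0,12,0],[-3,0,0],255],[[0,8,0],[-2,0,0],255],[[0,4,0],[-1,0,0],255],[[0,0,0],[0,0,0],255],[[0,0,0],[0,0,0],255],[[0,0,0],[0,0,0],255],[[0,0,0],[0,0,0],255],[[0,0,0],[0,0,0],255],[[0,0,0],[0,0,0],255]]'

```text
time: 15.77
tcp_pos: [751.6, 167.3, 530.4]
tool_rot: [1.381, 1.573, 1.101]
wrist_force: [-0.2, -0.6, -1.6]
width: 18.2
```

```bash
python3 - <<'E'
from h import *
s,p,R=st()
print(p,R.round(3),"tilt",np.degrees(np.arccos(-R[2,2])),s["q"].round(3),abs(s["joint_velocities"]).max(),s["wrist_force"],s["width"])
w=imaging.camera("scene");cv2.imwrite("pics/s3.png",w["img"])
w=imaging.camera("wrist");cv2.imwrite("pics/w3.png",w["img"])
E
```

```text
[751.55683014 167.28738748 530.35672984] [[-0.13   0.339  0.932]
 [ 0.992  0.044  0.122]
 [-0.     0.94  -0.342]] tilt 69.98742502600317 [ 0.16  -0.268  1.817 -0.078  0.372  0.083] 0.0012555976648510614 [-0.22763965 -0.5696038  -1.56224428] 18.224320839326094
```

View pics/s3.png

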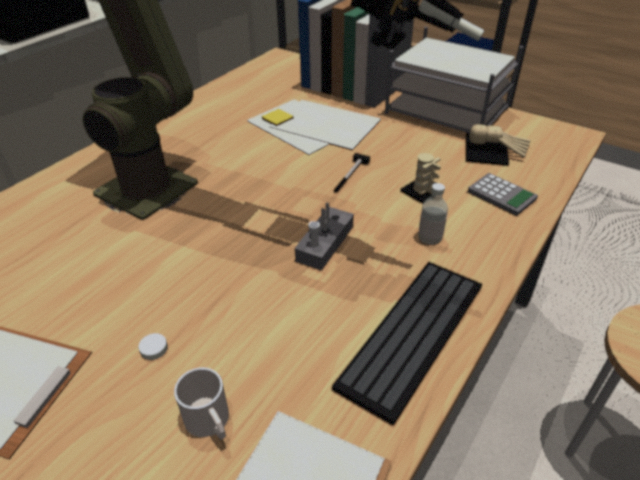

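The marker is in the gripper, about 20° below level, near (455,20) at a height of about 0.5 m. The block, its other two things and the desk are undisturbed.

```bash
python3 -c "
from bench import arm
s=arm.observe();print(s['time'],s['width'],abs(s['joint_velocities']).max());print(arm.job_done())"
```

```text
15.8667 18.29956745545844 0.0014616208942972633
the job is handed in; nothing more can be done
None
```

I pushed the marker's cap home, drew the marker out of the block and turned it close to level. I handed the job in at 15.9 s with the marker still in the gripper. `job_done` gives no verdict, so what follows rests on my own readings.

- **Cap:** I pressed on it with closed fingers. It met a hard stop at 122.1 mm, against 122 mm expected for home, and the push rose to 14 N with no further travel. I did not measure the cap again after the lift.
- **Draw and hold:** The jaws closed on the bare barrel at about 18.2 mm with a 20 N grip, and the width was 18.3 mm at hand-in.
- **Final pose:** The tool is tilted 70°, so the marker should lie about 20° from level, with the fingertips at 530 mm. The arm was still, with joint speeds around 0.001 rad/s.
- **Rest of the desk:** The last scene picture shows the penlight and fork standing in the block and everything else where it was.

None of the checks failed. The cap-position estimates differed by a few millimetres, within the room the jaws had.

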